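# Slide one tea tin out of the packed caddy and weigh it

### The job

We are checking the tea stock. The tins stand packed against each other and the back of the wooden caddy, so none can be gripped there. Press lightly on the lid of the green-lidded tin and slide the tin forward over the low steel ridge until it rests free on the flat front of the caddy, pressing no harder than it needs because the lids dent and never tipping it over, and leave the other three tins where they are. Then pick it up and set it down gently, upright and flat, wholly on the plate of the scale, without shoving the scale.

Things in the scene. Friction and masses are not known exactly. Their poses are not given: they have to be found in the camera images.
- caddy: fixed wooden tea caddy, 164 mm (x) by 218 mm (y), board 8 mm thick; origin at the centre of its underside, +x to its back wall, away from the robot. Four tins stand at its back in one row along y, sides touching, rear faces against the 8 mm back wall (inner face x = +74 mm, top z = 38 mm), between side walls as high as the lids (z = 34 mm). Smooth: tins slide with friction about 0.2
- row_mid (a point): middle of the packed row at board level (8 mm above the table), at x = +48.5 mm, y = 0 in the caddy's frame; tin centres lie at y = about -75, -25, +25 and +75 mm from it, in any order; axes as the caddy's
- ridge_mid (a point): middle of the rounded crest of the low steel ridge that runs along y in front of the row: 3.5 mm above the board, at x = +5.5 mm in the caddy's frame; it rises gently (12 degrees) from x = +22 mm and falls to the board at x = -4 mm. A tin tips by up to 0.1 rad and its lid rises up to 4.5 mm under the finger as it passes over, so the finger must rise and sink with it
- shelf_mid (a point): middle of the flat front part of the board, at board level, x = -40 mm in the caddy's frame; it reaches from x = -4 mm to the front edge at x = -82 mm and is open at the front and sides
- green_tin: loose flat square tea tin, steel body with a green lid and a white paper band, 50 x 50 x 26 mm, about 0.2 kg; origin at the centre of its underside, z up; flat grippy lid top at z = +26 mm; the lid rides on a springy seal and gives 1 mm per 4 N, 2.5 mm at most. The one to weigh. Pressed against the caddy with more than 15 N its lid dents; about 4 to 8 N drags it
- red_tin: loose flat square tea tin, steel body with a red lid and a white paper band, 50 x 50 x 26 mm, about 0.2 kg; origin at the centre of its underside, z up; flat grippy lid top at z = +26 mm; the lid rides on a springy seal and gives 1 mm per 4 N, 2.5 mm at most. Stays in the row
- cream_tin: loose flat square tea tin, steel body with a cream-white lid and a white paper band, 50 x 50 x 26 mm, about 0.2 kg; origin at the centre of its underside, z up; flat grippy lid top at z = +26 mm; the lid rides on a springy seal and gives 1 mm per 4 N, 2.5 mm at most. Stays in the row
- black_tin: loose flat square tea tin, steel body with a black lid and a white paper band, 50 x 50 x 26 mm, about 0.2 kg; origin at the centre of its underside, z up; flat grippy lid top at z = +26 mm; the lid rides on a springy seal and gives 1 mm per 4 N, 2.5 mm at most. Stays in the row
- scale: loose black bench scale, 125 mm (x) by 155 mm (y) by 27 mm high, 0.9 kg; origin at the centre of its underside. Its glass weighing plate is 85 mm (x) by 124 mm (y), centred at x = +13.5 mm, y = 0 in the scale's frame, top at z = 27 mm; the display and keys are on the -x side. More than 20 N on the plate overloads it
Not all that is in view belongs to the job. Leave any orange look-alike of the green_tin alone.

How it is judged:
By the outcome, as a careful person would: the job done as asked, in the order asked, and still so for the second after the job is handed in, with the robot touching nothing.
It also fails if it takes over 72 s, if anything falls off the work surface, if the arm or the gripper's body presses on something with over 40 N, if the wrist force passes 120 N, or if a joint passes its speed limit or range.

### The arm

A 6-joint arm with a two-finger parallel gripper is mounted at the origin on a cart in front of the work surface, level with it; the furniture and walls round the work are solid. World frame = base frame: x ahead of the robot, y to its left, z up, the work surface at z = 0. Lengths are in m, angles in rad, forces in N, time in s.
With the tool pointing down it reaches from about 0.375 to 0.9 m from the base axis. Payload 3.1 kg.
Tool frame: the origin (TCP) lies on the centre line of the jaws, within the pads' length; the fingertips stand 22 mm ahead of it and the grasp point (between the pads) lies 3 mm ahead of it; z points along the fingers, y is the line along which they close (so a half turn about z gives the same grasp; the last joint's range is limited). The gripper opens to 85 mm and grips with 20 to 120 N. Pads are 22 mm wide; open, the fingers measure 114 mm over their backs; the gripper's body (76 mm by 85 mm) begins 54 mm behind the grasp point. The pads swing forward as they close: fully open they stand 13 mm farther back than shut.
Start: joints at [-1.353, 0.527, 1.433, -0, 1.181, -0.178], TCP at [0.241, -0.577, 0.253] pointing down, gripper open.
Joint ranges: [-3.08, 3.08], [-0.75, 2.2], [0.22, 2.44], [-1.43, 4.57], [0, 2.65], [-2.85, 2.85]. Speed limits (rad/s): [2.79, 2.79, 3.14, 3.14, 3.14, 3.14].

### API

Orientations are given as a unit quaternion [x, y, z, w].
In Python, from station import sense, eyes, job gives the robot as it stands.
- The arm moves only by the shell command python3 -m pendant 'ROWS' [FORCE]. ROWS is a JSON list of rows, 1 to 20 of them, each written [[dx, dy, dz], turn, opening]: dx, dy, dz in m, then a turn about the tool's z in rad, then the opening from 0.0 (shut) to 1.0 (fully open); each row is the pose to reach, as a shift and turn from the pose commanded when the command began, along the tool's axes at that moment; what a row does not reach only later rows make up. A row lasts 1/10 s, in which the tool goes at most 0.05 m and 0.15 rad, less where a joint would pass 70% of its speed; a pose out of reach is approached as far as the arm can. The fingers move at their own pace and stop on an object; FORCE is the grip in N (left out, the last holds). Time passes only in rows, so rows that do not move let the fingers close. It prints the time, the measured TCP pose, the force, the opening and the grip force at its end. Input that does not fit is refused with a message, and nothing moves.
- sense(): the state, without advancing time (a new reading comes with each control period).
- eyes.snapshot(name): name is "side" or "top" or "wrist"; returns a dict with "pixels" (384x512x3 uint8, red, green, blue), "range_z" (384x512 float32, m along the optical axis (not along the pixel's ray), 0 where there is no reading), "fov_y" (degrees; the focal length in pixels is half the picture's height over the tangent of half this angle, whatever the lens; pixels are square), "cx", "cy" (the principal point, pixels), "k1" (the pictures are not rectified: a ray, as slopes to the right and down, at radius r is drawn at 1 + k1 r^2 times it, then the intrinsics apply), "R" (3x3) and "t" (3): a world point X has camera coordinates R X + t; the wrist camera has in their place "hand_eye" (4x4, takes a point from camera to tool coordinates, whose origin is the TCP and whose axes are the flange's). Camera axes: x right, y down, z forward; pixel columns grow to the right and rows downward; lengths in m; the calibration is good to about 2 mm. A picture is of the moment at which its call begins: read the wrist's pose just before it.
- job.sign_off(): hands the job in; it is judged then, once.
The state is a dict: "t": time; "q": joint angles; "qd": joint speeds; "tau": joint torques, N m; "tcp_pos": TCP position; "tool_rot": TCP orientation; "force": force on the tool from outside, world axes, zero at the start; "ft_torque": the same for the moment, N m; "finger_gap": opening from 0.0 (shut) to 1.0 (fully open); "gripper_force": force on a finger pad.
Only numpy, scipy, OpenCV 4.12 (cv2) and the standard library are available. Lean on these libraries where they do the work, as an engineer would, in place of code of your own. Each camera call takes 0.05 s, during which the arm holds its last target. There are 200 camera calls.

## Working session

There is one attempt and no reset: what is moved stays moved. The work goes in short steps, Python scripts to look and compute and a shell command to move; the robot and the scene stay as the last step left them, time stands still between calls to the robot, and variables do not carry over. Pictures are saved under pics/ and viewed, at most 10 in all, crops included, and the job is handed in when it is done.

```bash
ls; mkdir -p pics
cat > h.py <<'E'
import numpy as np, cv2
from station import sense, eyes, job
from scipy.spatial.transform import Rotation as Ro
def snap(n):
    s=sense(); d=eyes.snapshot(n); d=dict(d)
    if n=="wrist":
        T=np.eye(4);T[:3,:3]=Ro.from_quat(s["tool_rot"]).as_matrix();T[:3,3]=s["tcp_pos"]
        C=T@np.array(d["hand_eye"]); d["R"]=C[:3,:3].T; d["t"]=-C[:3,:3].T@C[:3,3]
    d["f"]=d["pixels"].shape[0]/2/np.tan(np.radians(d["fov_y"])/2)
    return d
def slopes(d,uv):
    uv=np.atleast_2d(np.asarray(uv,float)); p=(uv-[d["cx"],d["cy"]])/d["f"]; q=p.copy()
    for _ in range(30): q=p/(1+d["k1"]*(q**2).sum(1,keepdims=True))
    return q
def onplane(d,uv,z):
    q=slopes(d,uv); r=np.c_[q,np.ones(len(q))]@np.array(d["R"]); c=-np.array(d["R"]).T@np.array(d["t"])
    return c+r*((z-c[2])/r[:,2])[:,None]
def depthpts(d,uv):
    uv=np.atleast_2d(np.asarray(uv,int)); z=d["range_z"][uv[:,1],uv[:,0]]; q=slopes(d,uv)
    return (np.c_[q,np.ones(len(q))]*z[:,None]-np.array(d["t"]))@np.array(d["R"])
def save(d,n,crop=None,k=1):
    im=d["pixels"][...,::-1]
    if crop: x0,y0,x1,y1=crop; im=im[y0:y1,x0:x1]
    cv2.imwrite("pics/"+n,cv2.resize(im,None,fx=k,fy=k,interpolation=cv2.INTER_CUBIC))
E
python3 - <<'E'
from h import *
for n in("top","side"):
    d=snap(n); save(d,n+"0.png",k=1.5); print(n,d["fov_y"],-np.array(d["R"]).T@d["t"])
s=sense(); print(s["t"],s["tcp_pos"],s["tool_rot"],s["force"],Ro.from_quat(s["tool_rot"]).as_matrix().round(3))
E
```

```text
pics
top 52.017294104346405 [ 0.45803307 -0.0821742   0.91077494]
side 43.71438298484834 [0.31333777 0.69495904 0.68882343]
0.1 [ 0.2408486  -0.57608066  0.25242347] [ 9.80485240e-01  1.96590253e-01 -5.27575627e-06 -9.83135469e-04] [-0.54516559  0.01971565  0.28685675] [[ 0.923  0.386 -0.   ]
 [ 0.386 -0.923  0.002]
 [ 0.    -0.002 -1.   ]]
```

View pics/top0.png

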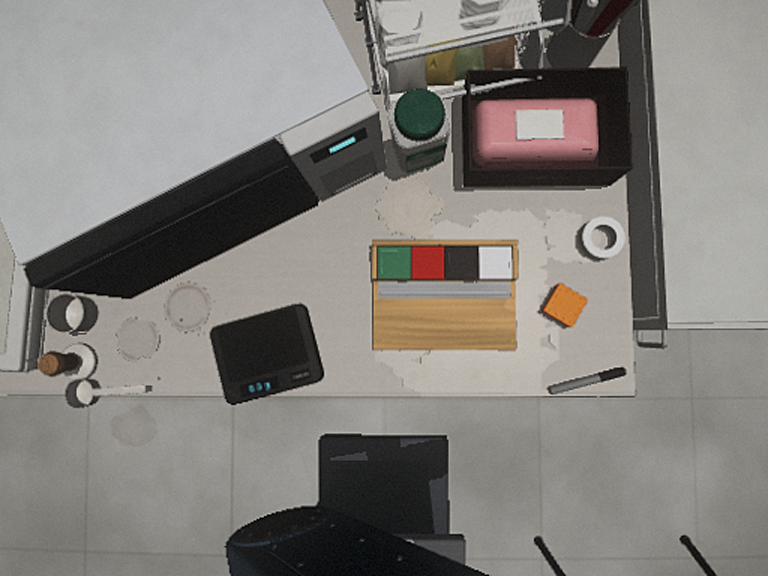

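View pics/side0.png

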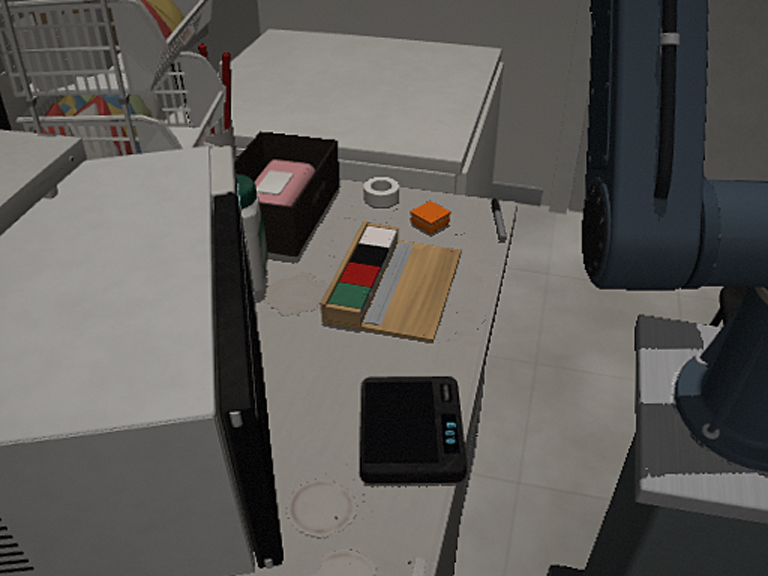

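Top view: the green-lidded tin is at (263,175) in native pixels, at the +y end of the row. Next to it are red (286,175), black (308,175) and cream (330,175). The scale is at (178,236). Other candidates are the jar with a dark green cap at (280,76), which is not a flat tin, and the orange look-alike at (376,203). Only the tin in the caddy fits the description. Next I'll measure and take a confirming crop.

Run:
```python
from h import *
d=snap("top"); save(d,"crop1.png",(130,140,360,280),3.4)
im=d["pixels"]; hsv=cv2.cvtColor(im,cv2.COLOR_RGB2HSV)
def rect(m,box,z,n,full=False):
    k=np.zeros(m.shape,np.uint8); x0,y0,x1,y1=box; k[y0:y1,x0:x1]=m[y0:y1,x0:x1].astype(np.uint8)*255
    k=cv2.morphologyEx(k,cv2.MORPH_OPEN,np.ones((3,3)))
    c=max(cv2.findContours(k,0,2)[0],key=cv2.contourArea); 
    w=onplane(d,c[:,0,:],z)[:,:2].astype(np.float32); r=cv2.minAreaRect(w*1000); print(n,np.round(r[0],1),np.round(r[1],1),round(r[2],2),cv2.contourArea(c))
H,S,V=[hsv[...,i].astype(int) for i in range(3)]
rect((H>45)&(H<90)&(S>80),(245,155,280,195),.034,"green")
rect(((H<8)|(H>172))&(S>120),(265,155,305,195),.034,"red")
rect((S<60)&(V>190),(315,155,345,195),.034,"cream")
rect((H>8)&(H<28)&(S>60),(240,155,350,240),.008,"board")
rect((V<70),(130,195,225,275),.025,"scale")
# depth sanity & obstacles height
for p in [(263,175),(286,175),(263,220),(300,220),(178,236),(150,165),(200,140),(230,100),(280,76)]: print(p,depthpts(d,p).round(3))
d2=snap("side"); h2=cv2.cvtColor(d2["pixels"],cv2.COLOR_RGB2HSV)
d=d2; H,S,V=[h2[...,i].astype(int) for i in range(3)]
rect((H>45)&(H<90)&(S>80),(215,180,250,210),.034,"green side")
rect(((H<8)|(H>172))&(S>120),(220,170,260,195),.034,"red side")
rect((V<70),(235,248,315,325),.025,"scale side")
```

```text
green [562.  -56.6] [47.3 47.5] 89.5 441.0
red [ 561.5 -106. ] [47.1 47.4] 89.39 441.0
cream [ 560.5 -207.4] [45.  42.7] 89.42 369.0
board [ 515.  -132.3] [221.6 166.1] 89.37 3572.5
scale [425.9 137.2] [121.5 154.8] 15.09 3498.5
(263, 175) [[ 0.56  -0.058  0.037]]
(286, 175) [[ 0.561 -0.109  0.031]]
(263, 220) [[ 0.46  -0.056  0.01 ]]
(300, 220) [[ 0.46  -0.141  0.007]]
(178, 236) [[0.425 0.136 0.024]]
(150, 165) [[0.586 0.199 0.038]]
(200, 140) [[0.641 0.084 0.04 ]]
(230, 100) [[ 0.686 -0.001  0.189]]
(280, 76) [[ 0.738 -0.096  0.17 ]]
green side [563.1 -58.7] [47.9 50.4] 89.86 298.0
red side [ 562.7 -109.6] [51.8 51.1] 89.66 292.5
scale side [419.5 149.9] [132.6 168. ] 14.18 4923.0
```

View pics/crop1.png

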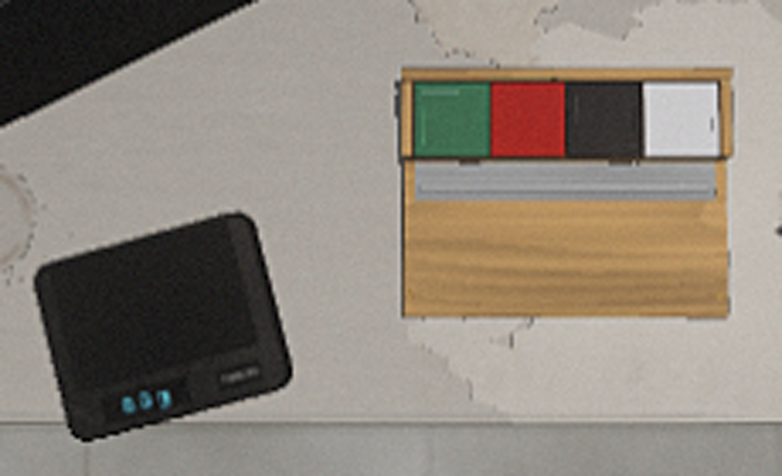

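The crop confirms it: the left tin in the row is the flat square green-lidded one. The caddy is nearly aligned with the world axes and the scale is yawed about +15°. I'll move above the tin with the fingers closing.

```bash
cat >> h.py <<'E'
def go(x,y,z,yaw_deg):
    s=sense(); M=Ro.from_quat(s["tool_rot"]).as_matrix(); v=M.T@(np.array([x,y,z])-s["tcp_pos"])
    cur=np.degrees(np.arctan2(M[1,0],M[0,0])); print("shift",v.round(4),"turn",round(np.radians(cur-yaw_deg),4),"cur yaw",round(cur,2))
E
python3 -c "
from h import *
go(.53,-.057,.2,-.5)"
```

```text
shift [ 0.4669 -0.3676  0.0533] turn 0.4045 cur yaw 22.68
```

```bash
r="0"; python3 -m pendant '[[[0.117,-0.092,0.013],0.1,0],[[0.117,-0.092,0.013],0.1,0],[[0.117,-0.092,0.013],0.1,0],[[0.117,-0.092,0.013],0.1,0],[[0.467,-0.3676,0.0533],0.4045,0],[[0.467,-0.3676,0.0533],0.4045,0],[[0.467,-0.3676,0.0533],0.4045,0],[[0.467,-0.3676,0.0533],0.4045,0],[[0.467,-0.3676,0.0533],0.4045,0],[[0.467,-0.3676,0.0533],0.4045,0],[[0.467,-0.3676,0.0533],0.4045,0],[[0.467,-0.3676,0.0533],0.4045,0],[[0.467,-0.3676,0.0533],0.4045,0],[[0.467,-0.3676,0.0533],0.4045,0],[[0.467,-0.3676,0.0533],0.4045,0],[[0.467,-0.3676,0.0533],0.4045,0]]' 20
python3 - <<'E'
from h import *
d=snap("wrist"); save(d,"wrist1.png",k=1.2)
hsv=cv2.cvtColor(d["pixels"],cv2.COLOR_RGB2HSV);H,S,V=[hsv[...,i].astype(int) for i in range(3)]
for n,m in(("green",(H>45)&(H<90)&(S>80)),("red",((H<8)|(H>172))&(S>120))):
    k=cv2.morphologyEx(m.astype(np.uint8)*255,cv2.MORPH_OPEN,np.ones((5,5)))
    c=max(cv2.findContours(k,0,2)[0],key=cv2.contourArea); r=cv2.minAreaRect((onplane(d,c[:,0,:],.034)[:,:2]*1000).astype(np.float32)); print(n,np.round(r[0],1),np.round(r[1],1),r[2],cv2.boundingRect(c))
E
```

```text
t: 1.8
tcp_pos: [0.5299, -0.0584, 0.2]
tool_rot: [1.0, -0.005, -0.0, 0.0]
force: [0.5, -0.6, -0.6]
finger_gap: -0.001
gripper_force: 0.0
green [564.7 -57.3] [48.4 47.2] 89.40385437011719 (226, 112, 57, 55)
red [ 564.1 -107.8] [50.8 47.2] 89.45048522949219 (283, 112, 60, 55)
```

```bash
python3 -m pendant '[[[0.032,-0.001,0.05],0,0],[[0.032,-0.001,0.1],0,0],[[0.032,-0.001,0.125],0,0],[[0.032,-0.001,0.136],0,0],[[0.032,-0.001,0.138],0,0],[[0.032,-0.001,0.138],0,0]]'; python3 -m pendant '[[[0,0,0.001],0,0],[[0,0,0.002],0,0],[[0,0,0.003],0,0],[[0,0,0.003],0,0]]'
```

```text
t: 2.45
tcp_pos: [0.5627, -0.0578, 0.063]
tool_rot: [1.0, -0.005, 0.001, 0.0]
force: [-0.0, 0.6, -0.1]
finger_gap: -0.001
gripper_force: 0.0
t: 2.85
tcp_pos: [0.5624, -0.0567, 0.0596]
tool_rot: [1.0, -0.004, 0.001, 0.0]
force: [0.2, 0.0, -0.3]
finger_gap: 0.001
gripper_force: 0.0
```

```bash
python3 -c "
from h import *
s=sense();print(s['tcp_pos'],s['force'])"; python3 -m pendant '[[[0,0,0.0005],0,0],[[0,0,0.001],0,0],[[0,0,0.001],0,0]]'
```

```text
[ 0.56241928 -0.05665881  0.05963227] [ 0.16154241  0.03190371 -0.30176773]
t: 3.15
tcp_pos: [0.5621, -0.0566, 0.0579]
tool_rot: [1.0, -0.004, -0.0, -0.0]
force: [1.0, -1.1, -0.8]
finger_gap: 0.003
gripper_force: 0.0
```

```bash
python3 -m pendant '[[[0,0,0.0005],0,0],[[0,0,0.001],0,0],[[0,0,0.001],0,0]]'; python3 -m pendant '[[[0,0,0.0005],0,0],[[0,0,0.001],0,0],[[0,0,0.001],0,0]]'
```

```text
t: 3.45
tcp_pos: [0.5621, -0.0567, 0.0569]
tool_rot: [1.0, -0.004, -0.0, -0.0]
force: [-0.2, -0.5, 0.4]
finger_gap: -0.0
gripper_force: 0.0
t: 3.75
tcp_pos: [0.5622, -0.0567, 0.056]
tool_rot: [1.0, -0.004, -0.0, -0.0]
force: [0.7, 0.6, 0.4]
finger_gap: -0.002
gripper_force: 0.0
```

```bash
python3 -m pendant '[[[0,0,0.0005],0,0],[[0,0,0.0005],0,0]]'; python3 -m pendant '[[[0,0,0.0005],0,0],[[0,0,0.0005],0,0]]'
```

```text
t: 3.95
tcp_pos: [0.5622, -0.0567, 0.0556]
tool_rot: [1.0, -0.004, 0.0, 0.0]
force: [-0.3, -0.7, 2.6]
finger_gap: -0.003
gripper_force: 0.7
t: 4.15
tcp_pos: [0.5622, -0.0567, 0.0552]
tool_rot: [1.0, -0.004, 0.0, 0.0]
force: [-1.0, 1.1, 2.9]
finger_gap: -0.0
gripper_force: 1.5
```

```bash
python3 -m pendant '[[[0,0,0.0005],0,0],[[0,0,0.0005],0,0]]'
```

```text
t: 4.35
tcp_pos: [0.5622, -0.0567, 0.0548]
tool_rot: [1.0, -0.004, 0.0, 0.0]
force: [-1.7, 0.3, 5.8]
finger_gap: 0.001
gripper_force: 2.4
```

```bash
python3 -m pendant '[[[0,0,0.0004],0,0],[[-0.001,0,0.0004],0,0],[[-0.002,0,0.0003],0,0],[[-0.003,0,0.0002],0,0],[[-0.004,0,0.0001],0,0],[[-0.005,0,0],0,0],[[-0.006,0,-0.0001],0,0],[[-0.006,0,-0.0001],0,0]]'
```

```text
t: 5.15
tcp_pos: [0.5569, -0.057, 0.055]
tool_rot: [1.0, -0.004, 0.001, 0.0]
force: [2.1, 0.1, 6.6]
finger_gap: 0.001
gripper_force: 2.8
```

```bash
cat > chk.py <<'E'
from h import *
d=snap("top");hsv=cv2.cvtColor(d["pixels"],cv2.COLOR_RGB2HSV);H,S,V=[hsv[...,i].astype(int) for i in range(3)]
k=((H>45)&(H<90)&(S>80)).astype(np.uint8)*255; k[:,:240]=0;k[:150]=0;k[250:]=0;k[:,300:]=0
v,u=np.nonzero(k); p=onplane(d,np.c_[u,v],.035)*1000; print("green x range",np.percentile(p[:,0],[1,99]).round(1),"y",np.percentile(p[:,1],[1,99]).round(1),len(u))
m=((H<8)|(H>172))&(S>120);m[:,300:]=0;m[:150]=0;m[250:]=0;m[:,240:]
v,u=np.nonzero(m); p=onplane(d,np.c_[u,v],.035)*1000; print("red x",np.percentile(p[:,0],[1,99]).round(1),"y",np.percentile(p[:,1],[1,99]).round(1)); print([sense()[k] for k in("force","tcp_pos")])
E
python3 chk.py;  python3 -m pendant '[[[-0.001,0,-0.0001],0,0],[[-0.002,0,-0.0002],0,0],[[-0.003,0,-0.0003],0,0],[[-0.004,0,-0.0004],0,0],[[-0.005,0,-0.0005],0,0],[[-0.006,0,-0.0006],0,0],[[-0.006,0,-0.0006],0,0]]'; python3 chk.py
```

```text
green x range [531.3 533.5] y [-77.8 -75.6] 3
red x [537.5 569.9] y [-131.6 -117.9]
[array([2.69699828, 0.3586673 , 5.96168784]), array([ 0.55692058, -0.05694383,  0.05496475])]
t: 5.9
tcp_pos: [0.5511, -0.0569, 0.0557]
tool_rot: [1.0, -0.004, 0.001, 0.0]
force: [2.2, -0.3, 6.5]
finger_gap: -0.001
gripper_force: 3.1
green x range [544.4 557.6] y [-127.  -122.5] 3
red x [532.4 559.9] y [-131.6  168. ]
[array([3.14912457, 0.30974189, 6.08758598]), array([ 0.5511428 , -0.05692502,  0.05566437])]
```

Run:
```python
from h import *
d=snap("side"); save(d,"side2.png",(180,130,330,240),5)
```

```text
(no output)
```

View pics/side2.png

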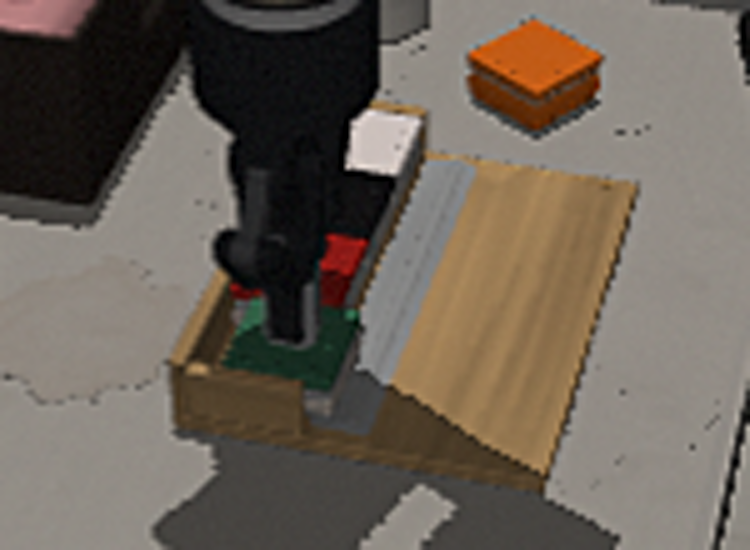

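The tin is following the finger, with its front protruding past the side wall at crop pixel (320,400). The red tin has stayed put. Continuing.

```bash
python3 -m pendant '[[[-0.001,0,-0.0001],0,0],[[-0.002,0,-0.0002],0,0],[[-0.003,0,-0.0003],0,0],[[-0.004,0,-0.0004],0,0],[[-0.005,0,-0.0005],0,0],[[-0.006,0,-0.0006],0,0],[[-0.006,0,-0.0006],0,0]]'; python3 -m pendant '[[[-0.001,0,-0.0001],0,0],[[-0.002,0,-0.0001],0,0],[[-0.003,0,-0.0002],0,0],[[-0.004,0,-0.0002],0,0],[[-0.004,0,-0.0002],0,0]]'
```

```text
t: 6.7
tcp_pos: [0.5451, -0.0569, 0.0564]
tool_rot: [1.0, -0.004, 0.001, 0.0]
force: [1.8, -0.1, 7.0]
finger_gap: -0.003
gripper_force: 3.6
t: 7.2
tcp_pos: [0.5409, -0.0569, 0.0566]
tool_rot: [1.0, -0.004, 0.001, 0.0]
force: [2.2, -0.0, 8.0]
finger_gap: -0.004
gripper_force: 3.7
```

```bash
python3 -m pendant '[[[0,0,-0.0004],0,0],[[-0.001,0,-0.0006],0,0],[[-0.002,0,-0.0007],0,0],[[-0.003,0,-0.0007],0,0],[[-0.004,0,-0.0008],0,0],[[-0.004,0,-0.0008],0,0]]'; python3 -m pendant '[[[-0.001,0,-0.0001],0,0],[[-0.002,0,-0.0001],0,0],[[-0.003,0,-0.0002],0,0],[[-0.004,0,-0.0003],0,0],[[-0.004,0,-0.0003],0,0]]'
```

```text
t: 7.8
tcp_pos: [0.5366, -0.0567, 0.0571]
tool_rot: [1.0, -0.004, 0.001, 0.0]
force: [2.0, -0.7, 5.7]
finger_gap: 0.003
gripper_force: 3.1
t: 8.3
tcp_pos: [0.5326, -0.0567, 0.0575]
tool_rot: [1.0, -0.004, 0.001, 0.0]
force: [1.8, -0.8, 6.4]
finger_gap: -0.003
gripper_force: 3.2
```

Tracking well. On over the crest in short steps.

```bash
python3 -m pendant '[[[-0.001,0,-0.0001],0,0],[[-0.002,0,-0.0002],0,0],[[-0.003,0,-0.0002],0,0],[[-0.004,0,-0.0002],0,0],[[-0.004,0,-0.0002],0,0]]'; python3 -m pendant '[[[-0.001,0,0],0,0],[[-0.002,0,0],0,0],[[-0.003,0,0],0,0],[[-0.004,0,0],0,0],[[-0.004,0,0],0,0]]'
```

```text
t: 8.8
tcp_pos: [0.5284, -0.0566, 0.0577]
tool_rot: [1.0, -0.004, 0.0, 0.0]
force: [0.8, 0.8, 7.3]
finger_gap: -0.0
gripper_force: 3.5
t: 9.3
tcp_pos: [0.5244, -0.0566, 0.0577]
tool_rot: [1.0, -0.004, 0.0, 0.0]
force: [1.0, -0.3, 8.0]
finger_gap: 0.001
gripper_force: 3.6
```

```bash
python3 -m pendant '[[[-0.001,0,-0.0003],0,0],[[-0.002,0,-0.0003],0,0],[[-0.003,0,-0.0003],0,0],[[-0.004,0,-0.0003],0,0],[[-0.004,0,-0.0003],0,0]]'; python3 -m pendant '[[[-0.001,0,0],0,0],[[-0.002,0,0],0,0],[[-0.003,0,0],0,0],[[-0.004,0,0],0,0],[[-0.004,0,0],0,0]]';python3 - <<'E'
from h import *
d=snap("side"); save(d,"side3.png",(180,130,330,240),5)
E
```

```text
t: 9.8
tcp_pos: [0.5202, -0.0565, 0.0579]
tool_rot: [1.0, -0.004, 0.0, 0.0]
force: [1.4, -1.0, 6.2]
finger_gap: -0.002
gripper_force: 3.3
t: 10.3
tcp_pos: [0.5159, -0.0564, 0.0579]
tool_rot: [1.0, -0.004, -0.0, 0.0]
force: [0.7, -0.8, 8.0]
finger_gap: 0.001
gripper_force: 3.5
```

View pics/side3.png

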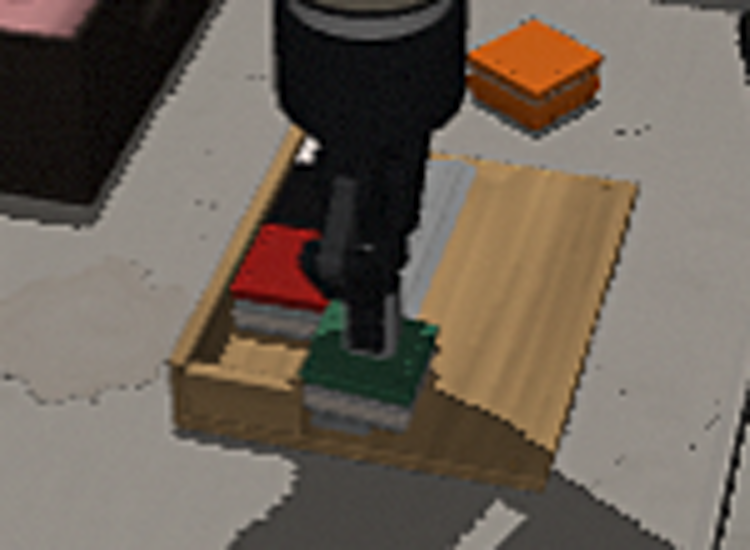

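The tin is level on the crest at crop pixel (370,370), with the finger still near the middle of the lid, and red has not moved. Now the descent.

```bash
python3 -m pendant '[[[-0.001,0,-0.0002],0,0],[[-0.002,0,-0.0002],0,0],[[-0.003,0,-0.0002],0,0],[[-0.004,0,-0.0002],0,0],[[-0.004,0,-0.0002],0,0]]'; python3 -m pendant '[[[-0.001,0,0],0,0],[[-0.002,0,0],0,0],[[-0.003,0,0],0,0],[[-0.004,0,0.0001],0,0],[[-0.004,0,0.0001],0,0]]'
```

```text
t: 10.85
tcp_pos: [0.5114, -0.0562, 0.0578]
tool_rot: [1.0, -0.004, -0.001, -0.0]
force: [0.1, -0.7, 6.3]
finger_gap: 0.001
gripper_force: 3.0
t: 11.35
tcp_pos: [0.5074, -0.0561, 0.0576]
tool_rot: [1.0, -0.004, -0.001, -0.0]
force: [-0.2, -0.5, 5.0]
finger_gap: -0.001
gripper_force: 2.6
```

```bash
python3 -m pendant '[[[-0.001,0,0.0001],0,0],[[-0.002,0,0.0002],0,0],[[-0.003,0,0.0003],0,0],[[-0.003,0,0.0003],0,0]]'
```

```text
t: 11.75
tcp_pos: [0.5044, -0.0561, 0.0573]
tool_rot: [1.0, -0.004, -0.001, -0.0]
force: [0.1, -1.4, 4.1]
finger_gap: 0.001
gripper_force: 2.6
```

```bash
python3 -m pendant '[[[0,0,0.0003],0,0],[[-0.001,0,0.0004],0,0],[[-0.002,0,0.0005],0,0],[[-0.003,0,0.0006],0,0],[[-0.004,0,0.0006],0,0],[[-0.004,0,0.0006],0,0]]'
```

```text
t: 12.35
tcp_pos: [0.5007, -0.0562, 0.0569]
tool_rot: [1.0, -0.004, -0.0, -0.0]
force: [0.2, 0.1, 6.1]
finger_gap: -0.004
gripper_force: 2.9
```

```bash
python3 -m pendant '[[[-0.001,0,0.0002],0,0],[[-0.002,0,0.0003],0,0],[[-0.003,0,0.0004],0,0],[[-0.004,0,0.0005],0,0],[[-0.004,0,0.0005],0,0]]'
```

```text
t: 12.85
tcp_pos: [0.4969, -0.0562, 0.0565]
tool_rot: [1.0, -0.004, -0.0, 0.0]
force: [1.4, -0.8, 6.1]
finger_gap: -0.004
gripper_force: 3.3
```

```bash
python3 -m pendant '[[[-0.001,0,0.0001],0,0],[[-0.002,0,0.0002],0,0],[[-0.003,0,0.0003],0,0],[[-0.004,0,0.0006],0,0],[[-0.004,0,0.0006],0,0]]'
```

```text
t: 13.35
tcp_pos: [0.4932, -0.0563, 0.056]
tool_rot: [1.0, -0.004, 0.0, 0.0]
force: [-0.4, -1.0, 7.4]
finger_gap: 0.004
gripper_force: 3.8
```

```bash
python3 -m pendant '[[[-0.001,0,0.0002],0,0],[[-0.002,0,0.0004],0,0],[[-0.003,0,0.0007],0,0],[[-0.003,0,0.0007],0,0]]'
```

```text
t: 13.75
tcp_pos: [0.4888, -0.0558, 0.055]
tool_rot: [1.0, -0.004, -0.001, -0.0]
force: [-0.2, -0.9, 6.9]
finger_gap: -0.0
gripper_force: 3.4
```

```bash
python3 -m pendant '[[[-0.001,0,0.0002],0,0],[[-0.002,0,0.0004],0,0],[[-0.003,0,0.0007],0,0],[[-0.003,0,0.0007],0,0]]'
```

```text
t: 14.15
tcp_pos: [0.4858, -0.0558, 0.0543]
tool_rot: [1.0, -0.004, -0.001, -0.0]
force: [-0.1, 0.3, 6.9]
finger_gap: -0.001
gripper_force: 3.4
```

```bash
python3 -m pendant '[[[-0.001,0,0.0001],0,0],[[-0.002,0,0.0001],0,0],[[-0.003,0,0.0001],0,0],[[-0.004,0,0.0001],0,0],[[-0.004,0,0.0001],0,0]]'
```

```text
t: 14.65
tcp_pos: [0.483, -0.0561, 0.0544]
tool_rot: [1.0, -0.004, -0.0, 0.0]
force: [1.0, -0.6, 6.2]
finger_gap: -0.001
gripper_force: 3.1
```

```bash
python3 -m pendant '[[[-0.001,0,0],0,0],[[-0.002,0,0],0,0],[[-0.003,0,0],0,0],[[-0.004,0,0],0,0],[[-0.005,0,0],0,0],[[-0.006,0,0],0,0],[[-0.007,0,0],0,0],[[-0.008,0,0],0,0],[[-0.008,0,0],0,0],[[-0.008,0,0],0,0]]'
```

```text
t: 15.65
tcp_pos: [0.475, -0.056, 0.0543]
tool_rot: [1.0, -0.004, -0.0, 0.0]
force: [1.5, -0.3, 6.5]
finger_gap: -0.002
gripper_force: 3.2
```

```bash
python3 -m pendant '[[[0,0,-0.003],0,0],[[0,0,-0.02],0,0],[[0,0,-0.06],0,1],[[-0.03,0,-0.1],0,1],[[-0.03,0,-0.14],0,1],[[-0.03,0,-0.14],0,1],[[-0.03,0,-0.14],0,1]]'
python3 - <<'E'
from h import *
d=snap("wrist"); save(d,"wrist2.png",k=1.5)
hsv=cv2.cvtColor(d["pixels"],cv2.COLOR_RGB2HSV);H,S,V=[hsv[...,i].astype(int) for i in range(3)]
for n,m in(("green",(H>45)&(H<90)&(S>80)),("red",((H<8)|(H>172))&(S>120))):
    k=cv2.morphologyEx(m.astype(np.uint8)*255,cv2.MORPH_OPEN,np.ones((5,5)))
    c=max(cv2.findContours(k,0,2)[0],key=cv2.contourArea); r=cv2.minAreaRect((onplane(d,c[:,0,:],.034)[:,:2]*1000).astype(np.float32)); print(n,np.round(r[0],1),np.round(r[1],1),r[2],cv2.boundingRect(c))
E
```

```text
t: 16.35
tcp_pos: [0.4446, -0.0555, 0.1945]
tool_rot: [1.0, -0.004, -0.0, 0.0]
force: [-0.7, 0.2, 0.1]
finger_gap: 0.847
gripper_force: 0.0
green [477.2 -56.1] [47.8 47.4] 89.44078063964844 (228, 115, 57, 56)
red [ 562.4 -107.9] [50.8 47. ] 89.55426025390625 (289, 0, 68, 67)
```

View pics/wrist2.png

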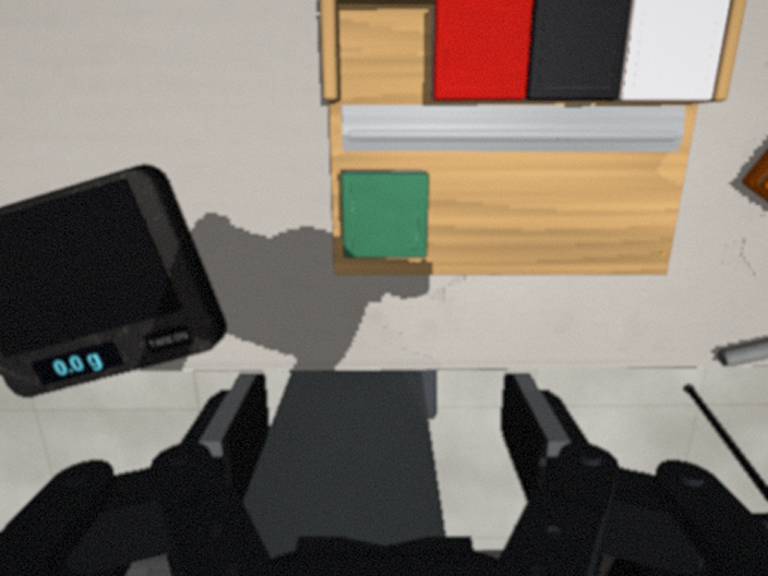

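The green tin rests free on the front of the board (585x… view: (385,215)), clear of the ridge, with red, black and cream still in the row. Descending to grasp it.

```bash
python3 -m pendant '[[[0.02,0,0.03],0,1],[[0.032,0,0.06],0,1],[[0.032,0,0.1],0,1],[[0.032,0,0.13],0,1],[[0.032,0,0.145],0,1],[[0.032,0,0.155],0,1],[[0.032,0,0.1615],0,1],[[0.032,0,0.1615],0,1]]' 25; python3 -m pendant '[[[0,0,0],0,0.7],[[0,0,0],0,0.5],[[0,0,0],0,0.3],[[0,0,0],0,0.3],[[0,0,0],0,0.3],[[0,0,0],0,0.3],[[0,0,0],0,0.3]]' 25
```

```text
t: 17.2
tcp_pos: [0.4765, -0.0557, 0.0316]
tool_rot: [1.0, -0.004, -0.001, -0.0]
force: [0.3, -0.2, -0.5]
finger_gap: 0.996
gripper_force: 0.0
t: 17.9
tcp_pos: [0.4777, -0.0561, 0.0335]
tool_rot: [1.0, -0.004, 0.001, 0.0]
force: [0.1, -0.8, 5.7]
finger_gap: 0.579
gripper_force: 31.6
```

```bash
python3 -m pendant '[[[0,0,-0.003],0,0.3],[[0,0,-0.01],0,0.3],[[0,0,-0.03],0,0.3],[[0,0,-0.06],0,0.3],[[0,0,-0.09],0,0.3],[[0,0,-0.09],0,0.3]]' 25;  python3 - <<'E'
from h import *
d=snap("side"); save(d,"side4.png",(190,90,340,200),5)
d=snap("top"); hsv=cv2.cvtColor(d["pixels"],cv2.COLOR_RGB2HSV); V=hsv[...,2]
k=np.zeros(V.shape,np.uint8);k[195:275,130:225]=(V[195:275,130:225]<70)*255
c=max(cv2.findContours(cv2.morphologyEx(k,2,np.ones((3,3))),0,2)[0],key=cv2.contourArea); print(cv2.minAreaRect((onplane(d,c[:,0,:],.025)[:,:2]*1000).astype(np.float32)))
go(.439,.1405,.12,15)
E
```

```text
t: 18.5
tcp_pos: [0.4791, -0.0565, 0.1259]
tool_rot: [1.0, -0.004, 0.003, 0.001]
force: [0.4, -0.1, -1.5]
finger_gap: 0.579
gripper_force: 30.7
((442.91400146484375, 177.90179443359375), (94.07583618164062, 172.60726928710938), 61.22349548339844)
shift [-0.0399 -0.1961  0.0031] turn -0.2705 cur yaw -0.5
```

View pics/side4.png

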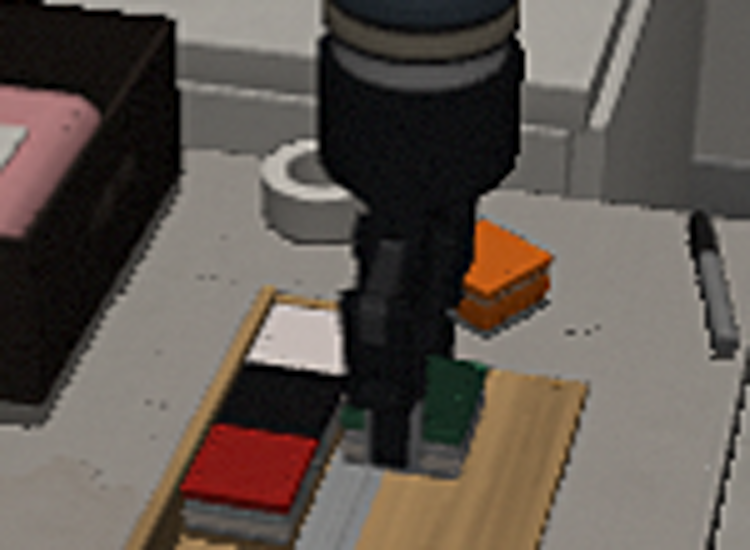

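The tin is gripped upright at (415,430), with the fingertips about flush with its underside. Carrying it to the scale plate.

```bash
python3 -m pendant '[[[-0.005,-0.03,0],-0.05,0.3],[[-0.015,-0.07,0],-0.12,0.3],[[-0.025,-0.11,0],-0.2,0.3],[[-0.035,-0.15,0],-0.27,0.3],[[-0.04,-0.18,0],-0.27,0.3],[[-0.04,-0.196,0],-0.27,0.3],[[-0.04,-0.196,0],-0.27,0.3],[[-0.04,-0.196,0],-0.27,0.3]]' 25;  python3 - <<'E'
from h import *
d=snap("wrist"); save(d,"wrist3.png",k=1.2)
d=snap("side"); save(d,"side5.png",(200,170,350,330),3.7)
go(.439,.1405,.060,15)
E
```

```text
t: 19.4
tcp_pos: [0.4381, 0.1404, 0.1216]
tool_rot: [0.991, 0.131, -0.001, 0.0]
force: [0.5, -0.1, -1.8]
finger_gap: 0.575
gripper_force: 30.7
shift [ 0.0007 -0.0007  0.062 ] turn -0.0014 cur yaw 14.92
```

View pics/side5.png

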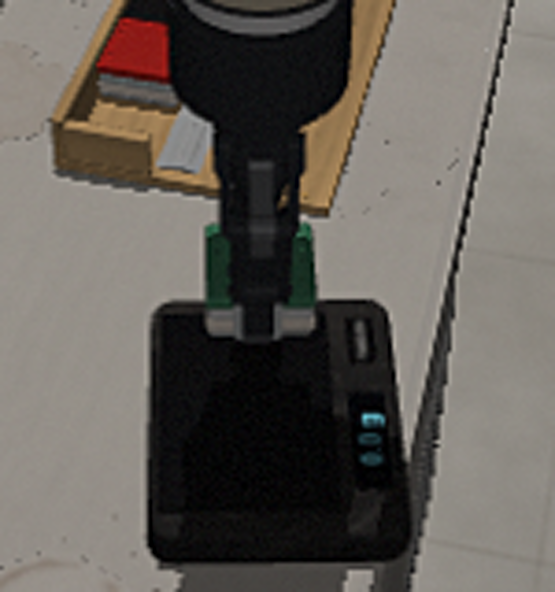

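The tin hangs upright and square to the plate, with the fingers about level with its base. Lowering slowly.

```bash
python3 -m pendant '[[[0.001,-0.0005,0.025],0,0.3],[[0.001,-0.0005,0.045],0,0.3],[[0.001,-0.0005,0.055],0,0.3],[[0.001,-0.0005,0.06],0,0.3],[[0.001,-0.0005,0.063],0,0.3],[[0.001,-0.0005,0.063],0,0.3],[[0.001,-0.0005,0.063],0,0.3]]'; python3 -m pendant '[[[0,0,0.0005],0,0.3],[[0,0,0.001],0,0.3],[[0,0,0.0015],0,0.3],[[0,0,0.0015],0,0.3]]'
```

```text
t: 20.2
tcp_pos: [0.4401, 0.1411, 0.0602]
tool_rot: [0.991, 0.13, 0.001, 0.0]
force: [-0.5, 0.1, -1.4]
finger_gap: 0.576
gripper_force: 30.6
t: 20.6
tcp_pos: [0.4397, 0.1412, 0.0583]
tool_rot: [0.991, 0.13, 0.0, 0.0]
force: [-0.4, -0.3, -1.4]
finger_gap: 0.572
gripper_force: 30.6
```

```bash
python3 -m pendant '[[[0,0,0.0005],0,0.3],[[0,0,0.001],0,0.3],[[0,0,0.001],0,0.3]]'; python3 -m pendant '[[[0,0,0.0005],0,0.3],[[0,0,0.001],0,0.3],[[0,0,0.001],0,0.3]]'
```

```text
t: 20.9
tcp_pos: [0.4397, 0.1411, 0.0571]
tool_rot: [0.991, 0.13, -0.0, -0.0]
force: [0.2, 0.5, -1.8]
finger_gap: 0.579
gripper_force: 30.6
t: 21.2
tcp_pos: [0.4396, 0.1411, 0.0561]
tool_rot: [0.991, 0.13, -0.0, -0.0]
force: [0.3, -0.0, -0.9]
finger_gap: 0.579
gripper_force: 30.6
```

```bash
python3 -m pendant '[[[0,0,0.0005],0,0.3],[[0,0,0.001],0,0.3],[[0,0,0.001],0,0.3]]'; python3 -m pendant '[[[0,0,0.0005],0,0.3],[[0,0,0.001],0,0.3],[[0,0,0.001],0,0.3]]'
```

```text
t: 21.5
tcp_pos: [0.4397, 0.1411, 0.0552]
tool_rot: [0.991, 0.13, -0.0, -0.0]
force: [0.1, 0.3, -2.5]
finger_gap: 0.575
gripper_force: 30.6
t: 21.8
tcp_pos: [0.4397, 0.1411, 0.0541]
tool_rot: [0.991, 0.13, -0.0, 0.0]
force: [-0.1, 0.5, -1.9]
finger_gap: 0.577
gripper_force: 30.6
```

```bash
python3 -m pendant '[[[0,0,0.0005],0,0.3],[[0,0,0.0005],0,0.3]]'; python3 -m pendant '[[[0,0,0.0004],0,0.3],[[0,0,0.0004],0,0.3]]'
```

```text
t: 22.0
tcp_pos: [0.4397, 0.1411, 0.0537]
tool_rot: [0.991, 0.13, -0.0, -0.0]
force: [-0.4, 0.2, -1.5]
finger_gap: 0.581
gripper_force: 30.6
t: 22.2
tcp_pos: [0.4397, 0.1411, 0.0533]
tool_rot: [0.991, 0.13, -0.0, -0.0]
force: [1.0, -0.2, -1.5]
finger_gap: 0.576
gripper_force: 30.6
```

```bash
python3 -m pendant '[[[0,0,0.0004],0,0.3],[[0,0,0.0004],0,0.3]]'; python3 -m pendant '[[[0,0,0.0004],0,0.3],[[0,0,0.0004],0,0.3]]'
```

```text
t: 22.4
tcp_pos: [0.4397, 0.1411, 0.0529]
tool_rot: [0.991, 0.13, -0.0, -0.0]
force: [0.3, -0.1, -1.9]
finger_gap: 0.577
gripper_force: 30.6
t: 22.6
tcp_pos: [0.4397, 0.1411, 0.0525]
tool_rot: [0.991, 0.13, -0.0, -0.0]
force: [-0.4, 1.1, -1.8]
finger_gap: 0.581
gripper_force: 30.6
```

```bash
python3 -m pendant '[[[0,0,0.0004],0,0.3],[[0,0,0.0004],0,0.3]]'
```

```text
t: 22.8
tcp_pos: [0.4397, 0.1411, 0.0521]
tool_rot: [0.991, 0.13, -0.0, -0.0]
force: [0.6, -1.0, -2.1]
finger_gap: 0.579
gripper_force: 30.6
```

```bash
python3 -m pendant '[[[0,0,0.0004],0,0.3],[[0,0,0.0004],0,0.3]]'; python3 -m pendant '[[[0,0,0.0004],0,0.3],[[0,0,0.0004],0,0.3]]'
```

```text
t: 23.0
tcp_pos: [0.4397, 0.1411, 0.0517]
tool_rot: [0.991, 0.13, -0.0, -0.0]
force: [-0.7, 0.5, -1.5]
finger_gap: 0.574
gripper_force: 30.6
t: 23.2
tcp_pos: [0.4397, 0.1411, 0.0513]
tool_rot: [0.991, 0.13, -0.0, 0.0]
force: [-0.9, 0.0, -2.0]
finger_gap: 0.576
gripper_force: 30.6
```

```bash
python3 -m pendant '[[[0,0,0.0004],0,0.3],[[0,0,0.0004],0,0.3]]'
```

```text
t: 23.4
tcp_pos: [0.4397, 0.1411, 0.0509]
tool_rot: [0.991, 0.13, 0.0, 0.0]
force: [-0.1, -0.6, -2.4]
finger_gap: 0.573
gripper_force: 30.7
```

```bash
python3 -m pendant '[[[0,0,0.0004],0,0.3],[[0,0,0.0004],0,0.3]]'; python3 -m pendant '[[[0,0,0.0004],0,0.3],[[0,0,0.0004],0,0.3]]'
```

```text
t: 23.6
tcp_pos: [0.4397, 0.1411, 0.0508]
tool_rot: [0.991, 0.13, 0.0, 0.0]
force: [-1.2, 0.3, 2.9]
finger_gap: 0.576
gripper_force: 31.2
t: 23.8
tcp_pos: [0.4397, 0.1411, 0.0508]
tool_rot: [0.991, 0.13, 0.0, 0.0]
force: [-1.6, -0.2, 7.8]
finger_gap: 0.579
gripper_force: 31.7
```

```bash
python3 -m pendant '[[[0,0,0.0004],0,0.3],[[0,0,0.0004],0,0.3]]'
```

```text
t: 24.0
tcp_pos: [0.4397, 0.1411, 0.0506]
tool_rot: [0.991, 0.13, 0.0, 0.0]
force: [-2.0, -0.4, 10.2]
finger_gap: 0.575
gripper_force: 32.1
```

Contact was at z 0.0508. Easing back to near zero load, then releasing.

```bash
python3 -m pendant '[[[0,0,-0.0005],0,0.3],[[0,0,-0.0008],0,0.3],[[0,0,-0.0008],0,0.3]]'; python3 -m pendant '[[[0,0,0],0,0.65],[[0,0,0],0,0.75],[[0,0,0],0,0.8],[[0,0,0],0,0.8],[[0,0,0],0,0.8]]'; python3 -m pendant '[[[0,0,-0.005],0,0.8],[[0,0,-0.02],0,0.8],[[0,0,-0.05],0,0.8],[[0,0,-0.1],0,0.8],[[-0.04,0,-0.15],0,0.8],[[-0.04,0,-0.15],0,0.8],[[-0.04,0,-0.15],0,0.8]]'
python3 - <<'E'
from h import *
d=snap("wrist"); save(d,"wrist4.png",k=1.5)
hsv=cv2.cvtColor(d["pixels"],cv2.COLOR_RGB2HSV);H,S,V=[hsv[...,i].astype(int) for i in range(3)]
k=cv2.morphologyEx(((H>45)&(H<90)&(S>80)).astype(np.uint8)*255,cv2.MORPH_OPEN,np.ones((5,5)))
c=max(cv2.findContours(k,0,2)[0],key=cv2.contourArea); r=cv2.minAreaRect((onplane(d,c[:,0,:],.053)[:,:2]*1000).astype(np.float32)); print(r)
E
```

```text
t: 24.3
tcp_pos: [0.4397, 0.1411, 0.0506]
tool_rot: [0.991, 0.13, 0.0, 0.0]
force: [-0.3, -0.1, 5.7]
finger_gap: 0.578
gripper_force: 31.5
t: 24.8
tcp_pos: [0.4397, 0.1411, 0.0504]
tool_rot: [0.991, 0.13, -0.0, -0.0]
force: [0.5, 0.6, -0.0]
finger_gap: 0.799
gripper_force: 0.0
t: 25.5
tcp_pos: [0.4004, 0.1308, 0.2026]
tool_rot: [0.991, 0.13, 0.002, 0.0]
force: [-0.6, 0.5, -0.5]
finger_gap: 0.804
gripper_force: 0.0
((438.0492248535156, 140.19723510742188), (50.12308883666992, 51.02385711669922), 14.915427207946777)
```

View pics/wrist4.png

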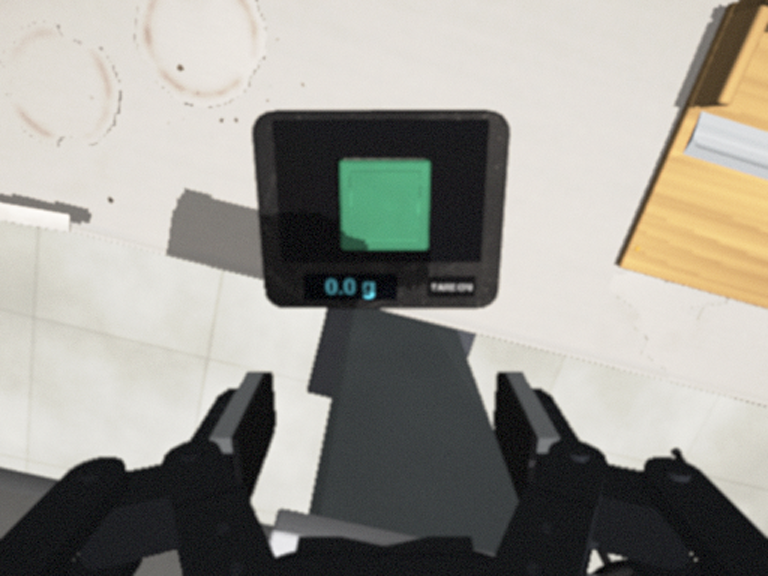

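The tin stands flat and square at (385,205), wholly inside the plate. The scale has not moved and the gripper is clear. Handing in.

```bash
python3 -c "
from station import job
print(job.sign_off())"
```

```text
the job is handed in; nothing more can be done
None
```

The green-lidded tin was slid over the ridge at about 4 to 8 N (the lid dents above 15 N) and now stands upright, wholly on the scale plate; the other three tins and the scale stayed put, and the job was handed in at about 26 s.

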